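# Fetch the red-capped indicator from behind two bottles

### The arm

A 7-joint arm with a two-finger parallel gripper is mounted at the origin on a cart in front of the work surface, level with it; the furniture and walls round the work are solid. World frame = base frame: x ahead of the robot, y to its left, z up, the work surface at z = 0. Lengths are in m, angles in rad, forces in N, time in s.
With the tool pointing down it reaches from about 0.4 to 0.875 m from the base axis. Payload 19.3 kg.
Tool frame: the origin (TCP) lies on the centre line of the jaws, within the pads' length; the fingertips stand 14 mm ahead of it and the grasp point (between the pads) lies 5 mm behind it (bot.tip_extent is the distance from the TCP to the fingertips, in m); z points along the fingers, y is the line along which they close (so a half turn about z gives the same grasp; the last joint's range is limited). The gripper opens to 85 mm and grips with 20 to 120 N. Pads are 22 mm wide; open, the fingers measure 114 mm over their backs; the gripper's body (76 mm by 85 mm) begins 54 mm behind the grasp point. The pads swing forward as they close: fully open they stand 13 mm farther back than shut.
Start: joints at [1.233, 0.521, -0.036, 1.599, 0.021, 1.021, -0.113], TCP at [0.165, -0.603, 0.245] pointing down, gripper open.
Joint ranges: [-2.91, 2.91], [-0.3, 2.13], [-1.5, 1.42], [0.17, 2.43], [-1.26, 4.41], [0.16, 1.93], [-2.52, 2.52]. Speed limits (rad/s): [1.89, 1.89, 2.39, 2.39, 3.01, 3.01, 3.01].

### API

Orientations are given as [roll, pitch, yaw] about the fixed x, y, z axes, in that order (R = Rz(yaw) Ry(pitch) Rx(roll)).
In Python, from workcell import monitor, grab_frame, camera_model, bot gives the robot as it stands.
- The arm moves only by the tool move_arm, never from a script. Its argument "moves" is a list of rows, each a list of 4 numbers: the shift along the world's x, y, z in mm, then the turn about the world's z in rad. A call has 1 to 12 rows; each row is the pose to reach, as a shift and turn from the pose commanded when the call began; what a row does not reach only later rows make up. A row lasts 1/8 s, in which the tool goes at most 62.5 mm and 10.7 degrees, less where a joint would pass 70% of its speed; a pose out of reach is approached as far as the arm can. A call with a gripper value outside its range is refused whole. "gripper" is the opening, from 0 (shut) to 1 (fully open), set as the call begins (left out, the last holds). The fingers move at their own pace and stop on an object; "newtons" is the grip in N (left out, the last holds). Time passes only in rows, so rows that repeat a pose let the fingers close. It gives the time, the measured TCP pose, the force, the opening and the grip force at its end, in the units of the state.
- monitor.observe(): the state, without advancing time (a new reading comes with each control period).
- grab_frame(name): name is "side" or "top" or "wrist"; returns the picture (400x640x3 uint8, blue, green, red); there is no depth.
- camera_model(name): a dict with "vfov" (degrees; the focal length in pixels is half the picture's height over the tangent of half this angle, whatever the lens; pixels are square), "cx", "cy" (the principal point, pixels), "R" (3x3) and "t" (3): a world point X has camera coordinates R X + t; the wrist camera has in their place "T_tool_cam" (4x4, takes a point from camera to tool coordinates, whose origin is the TCP and whose axes are the flange's). Camera axes: x right, y down, z forward; pixel columns grow to the right and rows downward; lengths in m; the calibration is good to about 2 mm. A picture is of the moment at which its call begins: read the wrist's pose just before it. camera_model takes no time and is no camera call.
- bot.job_done(): hands the job in; it is judged then, once.
The state is a dict: "clock": time; "qpos": joint angles; "qd": joint speeds; "joint_efforts": joint torques, N m; "position": TCP position; "tool_rot": TCP orientation; "force": force on the tool from outside, world axes, zero at the start; "moment": the same for the moment, N m; "grip_width": finger opening in m; "finger_force": force on a finger pad.
Only numpy, scipy, OpenCV 4.12 (cv2) and the standard library are available. Lean on these libraries where they do the work, as an engineer would, in place of code of your own. Each camera call takes 0.05 s, during which the arm holds its last target. There are 200 camera calls.

### The job

The red-capped indicator bottle is at the closed end of the blue single-file rack, behind two taller bottles. Move those two out and stand them in the yellow tray, then stand the indicator upright in the middle of the dark plate of the compact balance, and finally put the two bottles back in the rack, each standing in the very place it came from. Tip nothing over, and do not shift the small brown dropper bottle that already stands in the tray.

Things in the scene. Friction and masses are not known exactly. Their poses are not given: they have to be found in the camera images.
- rack: Blue fixed channel for one row of bottles, 191 x 66 mm. Origin at its underside, +x along it to the closed back end, z up. Floor 4 mm thick; side walls (inner faces y = +-29 mm) and back wall (inner face x = 95 mm) 42 mm high, 10 mm lip in front (inner face x = -88 mm). Marks on y = 0: indicator at x = 45 mm, the two taller bottles, in either order, at x = -2 and -55 mm (all to about 3 mm)
- tray: Yellow fixed shallow tray, the side area, 110 mm (its x) by 210 mm (its y) outside, walls 4 mm thick and 14 mm high, floor 4 mm thick. Origin at the centre of its underside, z up. A small dropper bottle stands near its -y end; the rest is free
- balance: White fixed compact balance with a dark square plate and a display at its front (-x) end, 188 mm (x) by 155 mm (y), 36 to 38 mm high. Origin at the centre of its underside
- pan (a point): Middle of the dark plate of the compact balance, on its top surface (36 mm above the bench); axes as the balance. The plate does not give
- indicator: Indicator bottle with a red cap, white with a pink label, round, 33 mm in diameter up to 41 mm, narrowing above, 67 mm high, about 60 g. Origin at the centre of its underside, z up. Can be gripped only along the channel (one finger behind, one in front), once the taller bottles are out
- white_vial: White round vial with a white ribbed cap, 44 mm in diameter up to 84 mm, 106 mm high, about 50 g. Origin at the centre of its underside, z up
- acid_bottle: Clear round bottle with orange contents and a black cap, 39 mm in diameter up to 66 mm, narrowing above, 103 mm high, about 90 g. Origin at the centre of its underside, z up
- dropper: Small brown dropper bottle with a black cap and pale label, 25 mm in diameter, 69 mm high, standing near one end of the tray; a bystander, to be left alone. Origin at the centre of its underside, z up
Not all that is in view belongs to the job. What is shaped like the acid_bottle but green or purple is not meant.

How it is judged:
On the way, in this order (a step that is already met when the one before it is completed fails the run):
1. both taller bottles stand released in the yellow tray, the indicator still in its place in the rack (x of white_vial in the frame of tray between -0.045 and 0.045 m and y of white_vial in the frame of tray between -0.095 and 0.095 m and z of each of white_vial, acid_bottle in the frame of tray below 0.009 m and angle between each of white_vial, acid_bottle's own z axis and vertical below 0.1 rad and linear speed of each of white_vial, acid_bottle below 0.02 m/s and contact force between the fingers and white_vial below 0.2 N and x of acid_bottle in the frame of tray between -0.045 and 0.045 m and y of acid_bottle in the frame of tray between -0.095 and 0.095 m and contact force between the fingers and acid_bottle below 0.2 N and distance of indicator from where it was at the start of the episode below 0.04 m), for 0.2 s.
2. the indicator stands released in the middle of the dark plate while the two taller bottles are still in the tray (horizontal distance between indicator and pan below 0.015 m and z of indicator in the frame of pan between -0.006 and 0.006 m and angle between each of indicator, white_vial, acid_bottle's own z axis and vertical below 0.1 rad and linear speed of each of indicator, white_vial, acid_bottle below 0.02 m/s and contact force between the fingers and indicator below 0.2 N and x of white_vial in the frame of tray between -0.045 and 0.045 m and y of white_vial in the frame of tray between -0.095 and 0.095 m and z of each of white_vial, acid_bottle in the frame of tray below 0.009 m and contact force between the fingers and white_vial below 0.2 N and x of acid_bottle in the frame of tray between -0.045 and 0.045 m and y of acid_bottle in the frame of tray between -0.095 and 0.095 m and contact force between the fingers and acid_bottle below 0.2 N), for 0.2 s.
At the end, for the whole second after the job is handed in: The indicator stands upright on the dark plate within 15 mm of its middle; the white vial and the black-capped bottle each stand upright in the rack within 15 mm of where they stood at the start; the dropper is upright within 15 mm of where it stood; all released and at rest (horizontal distance between indicator and pan below 0.015 m and z of indicator in the frame of pan between -0.006 and 0.006 m and angle between each of indicator, white_vial, acid_bottle, dropper's own z axis and vertical below 0.1 rad and linear speed of each of indicator, white_vial, acid_bottle below 0.02 m/s and contact force between the fingers and indicator below 0.2 N and distance of each of white_vial, acid_bottle, dropper from where it was at the start of the episode below 0.015 m and contact force between the fingers and white_vial below 0.2 N and contact force between the fingers and acid_bottle below 0.2 N); the robot touches nothing.
It fails at once if a bottle is tipped over (angle between any of indicator, white_vial, acid_bottle, dropper's own z axis and vertical above 0.6 rad).
It fails at once if the dropper bottle is shifted (distance of dropper from where it was at the start of the episode above 0.02 m).
It also fails if it takes over 128 s, if anything falls off the work surface, if the arm or the gripper's body presses on something with over 40 N, if the wrist force passes 120 N, or if a joint passes its speed limit or range.

## Working session

There is one attempt and no reset: what is moved stays moved. The work goes in short steps, Python scripts to look and compute and a tool call to move; the robot and the scene stay as the last step left them, time stands still between calls to the robot, and variables do not carry over. Pictures are saved under pics/ and viewed, at most 14 in all, crops included, and the job is handed in when it is done.

Besides the shell and the picture viewer there is one more tool, called after "Emit:" as name([rows], argument=value, ...), one row to a line, values as JSON. move_arm: Moves the arm, as the interface text tells. Its arguments: {"type":"object","properties":{"moves":{"type":"array","items":{"type":"array","items":{"type":"number"}}},"gripper":{"type":"number"},"newtons":{"type":"number"}},"required":["moves"]}

```bash
ls; mkdir -p pics
cat > h.py <<'E'
import numpy as np, cv2
from workcell import monitor, grab_frame, camera_model, bot
def f(m,h=400): return h/2/np.tan(np.radians(m["vfov"])/2)
def ray(m,u,v):
    d=np.array([(u-m["cx"])/f(m),(v-m["cy"])/f(m),1.0]); R=np.array(m["R"]); t=np.array(m["t"])
    return -R.T@t, R.T@d
def onplane(m,u,v,z):
    c,d=ray(m,u,v); return c+d*(z-c[2])/d[2]
def proj(m,X):
    p=np.array(m["R"])@np.array(X)+np.array(m["t"]); return np.array([m["cx"]+f(m)*p[0]/p[2], m["cy"]+f(m)*p[1]/p[2]])
E
python3 - <<'E'
from h import *
s=monitor.observe(); print(s)
for n in("side","top","wrist"):
    im=grab_frame(n); cv2.imwrite(f"pics/{n}0.png",im); m=camera_model(n); print(n,m)
    if n!="wrist": print(-np.array(m["R"]).T@np.array(m["t"]))
E
```

```text
pics
{'clock': 0.0, 'qpos': array([ 1.23280551,  0.52203692, -0.03631563,  1.59996091,  0.02121159,
        1.02109264, -0.11278655]), 'qd': array([ 1.35016575e-03, -8.15693558e-05,  8.30538078e-04, -5.59640500e-04,
       -6.54012269e-04, -1.53631628e-04,  1.76051095e-03]), 'joint_efforts': array([-5.54605813e-04, -9.27127004e+01,  1.97942555e+00, -3.69936919e+01,
        1.78384571e-02,  8.05840886e-03,  1.62639617e-05]), 'position': array([ 0.16525487, -0.60244726,  0.24472845]), 'tool_rot': array([-3.14048407e+00,  9.36572444e-05,  2.67789355e-01]), 'force': array([0.13956129, 0.24709572, 0.26044018]), 'moment': array([-0.02804007, -0.07490008, -0.0047877 ]), 'finger_force': 0.0, 'grip_width': 0.08495751842579082}
side {'vfov': 43.85153337188605, 'cx': 310.2641144780962, 'cy': 201.0282340660172, 'R': array([[-0.84029417, -0.54204402, -0.0096947 ],
       [-0.24745765,  0.39940517, -0.88274584],
       [ 0.48235922, -0.73936715, -0.46975077]]), 't': array([0.47630738, 0.17310765, 1.04141113])}
[-0.05925914  0.95902466  0.6466314 ]
top {'vfov': 46.28673033417503, 'cx': 322.2588521629602, 'cy': 192.58275809445914, 'R': array([[ 0.02308552, -0.9995129 ,  0.02100052],
       [-0.98955449, -0.02583537, -0.1418254 ],
       [ 0.14229888, -0.01750704, -0.9896689 ]]), 't': array([0.00867525, 0.54886197, 1.35650674])}
[0.34989917 0.0465995  1.42015292]
wrist {'vfov': 69.77117929531944, 'cx': 318.9338449012786, 'cy': 198.601086761663, 'T_tool_cam': array([[-1.53429215e-04, -9.63980141e-01, -2.65974180e-01,
         6.75529419e-02],
       [ 9.99999983e-01, -1.21848975e-04, -1.35235758e-04,
         1.23093950e-03],
       [ 9.79559036e-05, -2.65974197e-01,  9.63980144e-01,
        -1.28185537e-01],
       [ 0.00000000e+00,  0.00000000e+00,  0.00000000e+00,
         1.00000000e+00]])}
```

View pics/top0.png

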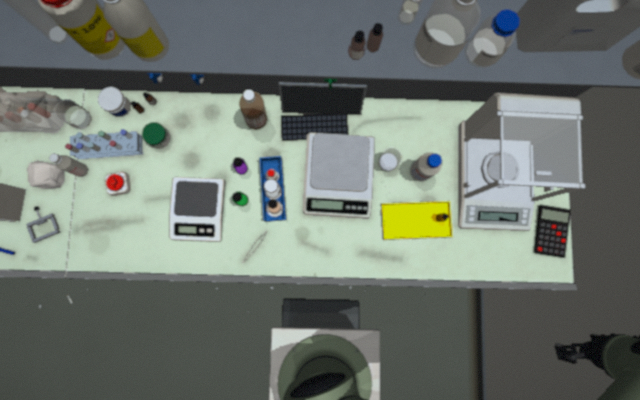

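View pics/side0.png

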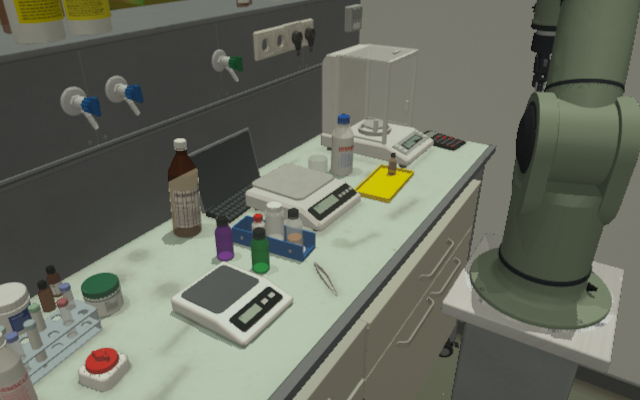

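The top view shows the rack at about (271,188), with the red-capped indicator at (271,174), the white vial at (271,187) and the acid bottle at (274,207). The compact balance is at (196,195), and the tray at (416,221) with the dropper at (441,217). The side view agrees: the vial is in the middle and the acid bottle in front.

Run:
```python
from h import *
im=cv2.imread("pics/top0.png"); m=camera_model("top"); hsv=cv2.cvtColor(im,cv2.COLOR_BGR2HSV)
def blob(mask,box):
    k=np.zeros_like(mask); x0,y0,x1,y1=box; k[y0:y1,x0:x1]=mask[y0:y1,x0:x1]
    return k
def quad(k,z,name):
    pts=cv2.findNonZero(k); r=cv2.minAreaRect(pts.astype(np.float32)); b=cv2.boxPoints(r)
    w=np.array([onplane(m,u,v,z)[:2] for u,v in b]); print(name,np.round(b,1).tolist(),"\n",np.round(w,4).tolist(),"c",np.round(w.mean(0),4),
      [round(float(np.linalg.norm(w[i]-w[(i+1)%4])),4) for i in range(4)],
      [round(float(np.degrees(np.arctan2(*(w[i]-w[(i+1)%4])[::-1]))),1) for i in range(2)])
quad(blob(cv2.inRange(hsv,(95,120,40),(125,255,255)),(245,145,300,235)),0.042,"rack")
quad(blob(cv2.inRange(hsv,(22,150,120),(35,255,255)),(370,190,465,250)),0.014,"tray")
quad(blob(cv2.inRange(hsv,(0,0,30),(180,90,110)),(172,178,220,216)),0.036,"plate")
quad(blob(cv2.inRange(hsv,(0,0,200),(180,30,255)),(160,170,228,245)),0.038,"bal")
c=cv2.resize(im[140:260,155:465],None,fx=2.58,fy=2.58,interpolation=cv2.INTER_CUBIC); cv2.imwrite("pics/c1.png",c)
```

```text
rack [[259.1000061035156, 157.60000610351562], [280.6000061035156, 156.0], [285.1000061035156, 219.0], [263.6000061035156, 220.5]] 
 [[0.6492, 0.2141], [0.6557, 0.1498], [0.4666, 0.1298], [0.4605, 0.1929]] c [0.558  0.1716] [0.0646, 0.1902, 0.0634, 0.1899] [95.8, 6.0]
tray [[381.3999938964844, 203.5], [449.8999938964844, 200.89999389648438], [451.20001220703125, 236.0], [382.79998779296875, 238.60000610351562]] 
 [[0.5232, -0.1585], [0.5367, -0.3676], [0.4301, -0.37], [0.4172, -0.1631]] c [ 0.4768 -0.2648] [0.2095, 0.1066, 0.2073, 0.1061] [93.7, 1.3]
plate [[174.5, 214.10000610351562], [176.10000610351562, 181.10000610351562], [217.10000610351562, 183.1999969482422], [215.5, 216.1999969482422]] 
 [[0.4734, 0.4565], [0.5721, 0.4582], [0.5691, 0.3363], [0.4703, 0.3358]] c [0.5212 0.3967] [0.0987, 0.1219, 0.0988, 0.1207] [-179.0, 88.6]
bal [[160.0, 170.0], [227.0, 170.0], [227.0, 244.0], [160.0, 244.0]] 
 [[0.604, 0.5077], [0.6094, 0.3088], [0.3894, 0.2973], [0.3848, 0.492]] c [0.4969 0.4014] [0.1991, 0.2203, 0.1947, 0.2198] [91.6, 3.0]
```

View pics/c1.png

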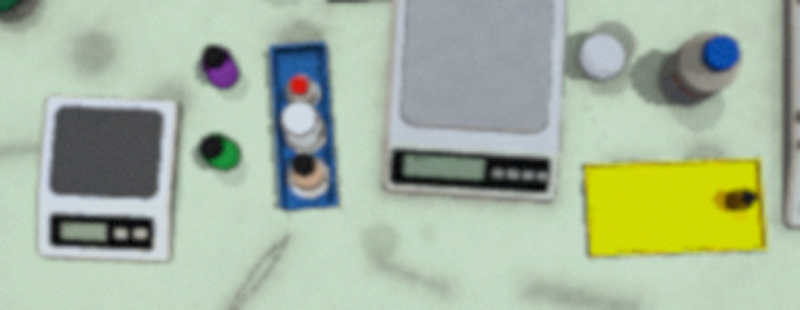

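The crop shows the rack, both bottles, the compact balance and the tray clearly, and the measured sizes match the spec. Next I'll move the arm above the rack for a close wrist look.

Emit:
move_arm([
  [0, 0, 90, 0],
  [255, 302, 90, 0],
  [255, 302, 90, 0],
  [255, 302, 90, 0],
  [255, 302, 90, 0],
  [255, 302, 90, 0],
  [255, 302, 90, 0],
  [255, 302, 90, 0],
  [365, 762, 90, -0.16],
  [365, 762, 90, -0.16],
  [365, 762, 90, -0.16],
  [365, 762, 90, -0.16],
], gripper=1)

```text
clock: 1.65
position: [0.4779, -0.059, 0.3354]
tool_rot: [3.141, -0.0, 0.108]
force: [0.7, -0.3, -0.3]
grip_width: 0.0855
finger_force: 0.0
```

Emit:
move_arm([
  [52, 224, 0, 0],
  [52, 224, 0, 0],
  [52, 224, 0, 0],
  [52, 224, 0, 0],
  [52, 224, 0, 0],
  [52, 224, 0, 0],
  [52, 224, 0, 0],
])

```text
clock: 2.52
position: [0.5299, 0.1619, 0.3354]
tool_rot: [3.141, -0.0, 0.106]
force: [-0.8, 0.0, -0.3]
grip_width: 0.0851
finger_force: 0.0
```

```bash
cat >> h.py <<'E'
from scipy.spatial.transform import Rotation as Ro
def wcam(s):
    m=dict(camera_model("wrist")); T=np.eye(4); T[:3,:3]=Ro.from_euler("xyz",s["tool_rot"]).as_matrix(); T[:3,3]=s["position"]
    W=np.linalg.inv(T@np.array(m["T_tool_cam"])); m["R"]=W[:3,:3]; m["t"]=W[:3,3]; return m
def snap(name):
    s=monitor.observe(); im=grab_frame("wrist"); cv2.imwrite(f"pics/{name}.png",im); return s,im,wcam(s)
E
python3 - <<'E'
from h import *
s,im,m=snap("w1"); print(s["position"],s["tool_rot"],s["qpos"],bot.tip_extent)
O=np.array([.5545,.1712]);e=np.array([np.cos(.108),np.sin(.108)])
for x,z in((.045,.071),(-.002,.110),(-.055,.107),(.045,.004),(-.002,.004),(-.055,.004)): print(x,np.round(proj(m,[*(O+x*e),z]),1))
E
```

```text
[0.52985817 0.16193655 0.33536553] [ 3.14113163e+00 -9.50083588e-06  1.06155159e-01] [-0.07061827  0.34905679 -0.44327064  1.65650324  0.1603106   1.17224066
 -2.01760302] 0.014
0.045 [312.9 117.3]
-0.002 [312.6 156.8]
-0.055 [312.9 197.8]
0.045 [313.8 117.6]
-0.002 [314.  148.4]
-0.055 [314.2 181.2]
```

View pics/w1.png

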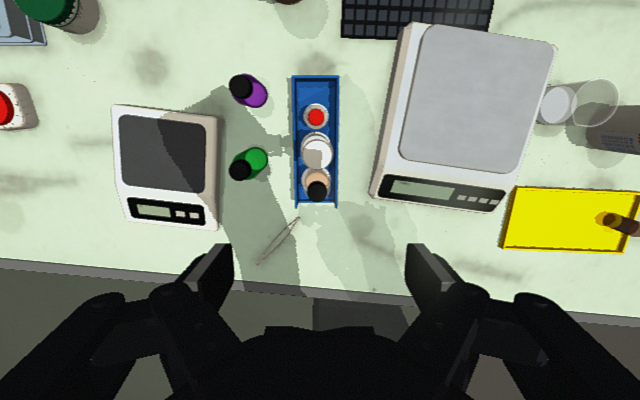

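The wrist view shows the rack at (315,140), with the red cap at (316,117), the white cap at (316,152) and the black cap at (317,190). The plate is at (162,152), and the tray is at (570,220) with the dropper at (610,222).

Run:
```python
from h import *
s=monitor.observe(); m=wcam(s); im=cv2.imread("pics/w1.png"); hsv=cv2.cvtColor(im,cv2.COLOR_BGR2HSV)
def mask(lo,hi,box):
    k=cv2.inRange(hsv,lo,hi); o=np.zeros_like(k); x0,y0,x1,y1=box; o[y0:y1,x0:x1]=k[y0:y1,x0:x1]
    n,l,st,_=cv2.connectedComponentsWithStats(o); return ((l==1+np.argmax(st[1:,4]))*255).astype(np.uint8)
def quad(k,z,name):
    r=cv2.minAreaRect(cv2.findNonZero(k).astype(np.float32)); b=cv2.boxPoints(r)
    w=np.array([onplane(m,u,v,z)[:2] for u,v in b]); d=w[1]-w[0]
    print(name,np.round(b).tolist(),"c",np.round(w.mean(0),4),[round(float(np.linalg.norm(w[i]-w[(i+1)%4])),4) for i in range(2)],np.round(np.degrees(np.arctan2(d[1],d[0])),1),"\n",np.round(w,4).tolist())
def cap(k,z,name):
    (u,v),r=cv2.minEnclosingCircle(cv2.findNonZero(k)); print(name,round(u,1),round(v,1),round(r,1),np.round(onplane(m,u,v,z)[:2],4))
quad(mask((95,120,40),(125,255,255),(280,65,350,215)),.042,"rack")
quad(mask((22,150,90),(35,255,255),(495,180,640,260)),.014,"tray")
quad(mask((0,0,20),(180,90,100),(112,112,208,194)),.036,"plate")
cap(mask((0,150,120),(8,255,255),(300,100,330,130)),.071,"red")
cap(mask((0,0,215),(180,40,255),(300,135,335,168)),.110,"white")
cap(mask((0,0,0),(180,255,45),(300,175,335,205)),.107,"black")
cap(mask((0,0,0),(180,255,45),(225,70,255,105)),.103,"purplecap")
cap(mask((0,0,0),(180,255,45),(225,150,255,185)),.103,"greencap")
```

```text
rack [[292.0, 207.0], [292.0, 75.0], [338.0, 75.0], [338.0, 207.0]] c [0.5613 0.1699] [0.1882, 0.0627] 4.6 
 [[0.464, 0.1954], [0.6516, 0.2107], [0.6582, 0.1484], [0.4715, 0.1251]]
tray [[499.0, 249.0], [501.0, 185.0], [640.0, 191.0], [637.0, 255.0]] c [ 0.4797 -0.2631] [0.1123, 0.2251] 13.4 
 [[0.4178, -0.1601], [0.5271, -0.1341], [0.5414, -0.3588], [0.4324, -0.3995]]
plate [[112.0, 183.0], [119.0, 114.0], [211.0, 124.0], [203.0, 194.0]] c [0.5223 0.3951] [0.1061, 0.1301] -10.7 
 [[0.4705, 0.472], [0.5748, 0.4524], [0.5745, 0.3224], [0.4692, 0.3335]]
red 316.0 116.8 8.3 [0.6004 0.1723]
white 317.2 154.3 14.0 [0.5562 0.1658]
black 316.5 191.4 10.0 [0.5088 0.1617]
purplecap 240.6 86.6 12.2 [0.6247 0.2637]
greencap 240.0 169.5 11.1 [0.5259 0.2611]
```

Emit:
move_arm([
  [-25, 2, -60, 0],
  [-25, 2, -120, 0],
  [-25, 2, -160, 0],
  [-25, 2, -190, 0],
  [-25, 2, -210, 0],
  [-25, 2, -210, 0],
  [-25, 2, -210, 0],
], gripper=0.8)

```text
clock: 3.45
position: [0.5053, 0.165, 0.1262]
tool_rot: [-3.141, -0.001, 0.107]
force: [-0.1, -0.1, -0.3]
grip_width: 0.0683
finger_force: 0.0
```

Run:
```python
from h import *
s,im,m=snap("w2"); print(s["position"],s["tool_rot"],s["grip_width"])
i0=cv2.imread("pics/top0.png"); mt=camera_model("top")
for n,(u,v),z in(("acid",(272,204),.107),("vial",(270.9,185.7),.11),("ind",(270.9,173),.071),("drop",(443.5,216.7),.065)): print(n,np.round(onplane(mt,u,v,z),4))
```

```text
[0.50528041 0.16496877 0.12622655] [-3.14141905e+00 -1.01529383e-03  1.07192498e-01] 0.06825002150385248
acid [0.5025 0.1643 0.107 ]
vial [0.5541 0.1691 0.11  ]
ind [0.5978 0.1742 0.071 ]
drop [ 0.4828 -0.3331  0.065 ]
```

View pics/w2.png

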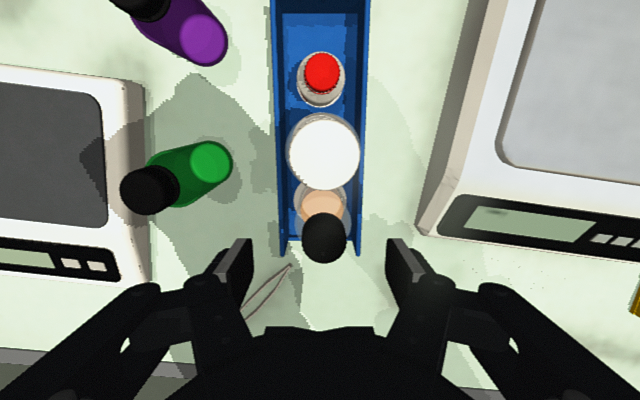

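The black cap is at (323,238), almost between the fingertips (rows 238–280). I'll check the offset by projecting.

Run:
```python
from h import *
s=monitor.observe(); m=wcam(s)
print("tip",proj(m,[*s["position"][:2],.112]))
for n,u,v,z in(("acid",323.5,238,.107),("vial",323,152,.11),("ind",321.5,72.5,.071)): print(n,np.round(onplane(m,u,v,z)[:2],4))
```

```text
tip [316.80088067 249.17531058]
acid [0.5101 0.1619]
vial [0.5575 0.1675]
ind [0.5998 0.1726]
```

Emit:
move_arm([
  [2, -2, -30, 0],
  [2, -2, -50, 0],
  [2, -2, -60, 0],
  [2, -2, -65, 0],
  [2, -2, -65, 0],
  [2, -2, -65, 0],
])

```text
clock: 4.25
position: [0.5072, 0.1632, 0.0609]
tool_rot: [-3.141, -0.001, 0.108]
force: [0.0, -0.6, 0.3]
grip_width: 0.0683
finger_force: 0.0
```

Emit:
move_arm([
  [0, 0, 0, 0],
  [0, 0, 0, 0],
  [0, 0, 0, 0],
  [0, 0, 0, 0],
  [0, 0, 0, 0],
  [0, 0, 0, 0],
], gripper=0.3, newtons=20)

```text
clock: 5.0
position: [0.5071, 0.1632, 0.0607]
tool_rot: [-3.141, -0.001, 0.108]
force: [-1.0, 0.3, 5.6]
grip_width: 0.0377
finger_force: 19.5
```

Emit:
move_arm([
  [0, 0, 5, 0],
  [0, 0, 20, 0],
  [0, 0, 50, 0],
  [0, 0, 90, 0],
  [0, 0, 130, 0],
  [0, 0, 130, 0],
], newtons=30)

```text
clock: 5.75
position: [0.5081, 0.1636, 0.1938]
tool_rot: [-3.141, -0.005, 0.107]
force: [-0.5, -0.3, -1.1]
grip_width: 0.0376
finger_force: 30.3
```

Emit:
move_arm([
  [-7, -60, 0, 0],
  [-15, -120, 0, 0],
  [-20, -180, 0, 0],
  [-25, -240, 0, 0],
  [-30, -290, 0, 0],
  [-34, -330, 0, 0],
  [-35, -350, 0, -0.02],
  [-35, -357, 0, -0.04],
  [-35, -357, 0, -0.04],
  [-35, -357, 0, -0.04],
  [-35, -357, 0, -0.04],
  [-35, -357, 0, -0.04],
])

```text
clock: 7.25
position: [0.4719, -0.1934, 0.1903]
tool_rot: [-3.142, -0.0, 0.069]
force: [0.4, 0.3, -0.2]
grip_width: 0.0375
finger_force: 30.4
```

Run:
```python
from h import *
s,im,m=snap("w3"); print(s["position"],s["tool_rot"],s["grip_width"],s["finger_force"])
```

```text
[ 0.47194663 -0.19343201  0.19033215] [-3.14154994e+00 -7.01179859e-05  6.85499113e-02] 0.03749502618070167 30.37769239861518
```

View pics/w3.png

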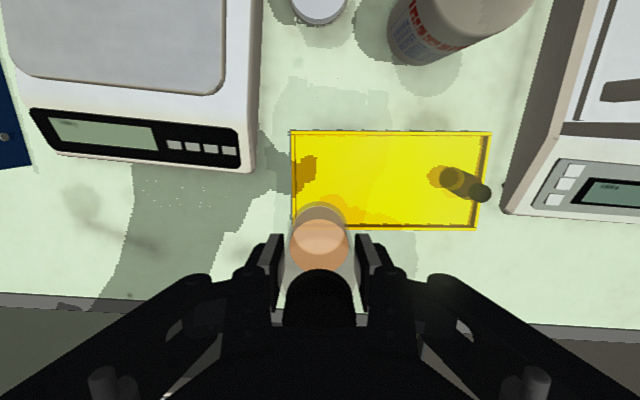

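The acid bottle is held upright. The tray corners are at (292,131), (491,132), (477,230) and (293,226), and the dropper base is near (443,175).

Run:
```python
from h import *
s=monitor.observe(); m=wcam(s)
P=np.array([onplane(m,u,v,.014)[:2] for u,v in((291,130),(492,131),(477,231),(292,227))])
print(np.round(P,4),P.mean(0)); d=P[1]-P[0]; print(np.degrees(np.arctan2(d[0],-d[1])))
print("dropper",onplane(m,442,177,.01)[:2], "cap",onplane(m,481,193,.073)[:2])
```

```text
[[ 0.5272 -0.162 ]
 [ 0.5403 -0.3693]
 [ 0.4299 -0.3776]
 [ 0.4204 -0.1676]] [ 0.47943825 -0.26912074]
3.625123005603592
dropper [ 0.48826184 -0.32834757] cap [ 0.48687926 -0.33708233]
```

Emit:
move_arm([
  [2, -1, -50, 0],
  [2, -1, -90, 0],
  [2, -1, -110, 0],
  [2, -1, -120, 0],
  [2, -1, -126, 0],
  [2, -1, -129, 0],
  [2, -1, -129, 0],
  [2, -1, -129, 0],
])

```text
clock: 8.3
position: [0.4741, -0.195, 0.0617]
tool_rot: [3.141, -0.001, 0.068]
force: [0.4, 0.3, -1.2]
grip_width: 0.0373
finger_force: 30.4
```

Emit:
move_arm([
  [0, 0, 0, 0],
  [0, 0, 0, 0],
  [0, 0, 0, 0],
  [0, 0, 0, 0],
  [0, 0, 10, 0],
  [0, 0, 40, 0],
  [0, 0, 80, 0],
  [0, 0, 120, 0],
  [0, 0, 120, 0],
  [0, 0, 120, 0],
], gripper=0.75)

```text
clock: 9.55
position: [0.4736, -0.1949, 0.1813]
tool_rot: [3.141, 0.0, 0.068]
force: [0.4, -0.2, 0.3]
grip_width: 0.0641
finger_force: 0.0
```

Emit:
move_arm([
  [5, 60, 0, 0],
  [10, 120, 0, 0],
  [15, 180, 0, 0],
  [30, 240, 0, 0.01],
  [50, 300, 0, 0.02],
  [70, 340, 0, 0.04],
  [81, 363, 0, 0.04],
  [81, 363, 0, 0.04],
  [81, 363, 0, 0.04],
  [81, 363, 0, 0.04],
])

```text
clock: 10.8
position: [0.5546, 0.1671, 0.181]
tool_rot: [3.141, 0.001, 0.107]
force: [-0.1, 0.3, 1.4]
grip_width: 0.0638
finger_force: 0.0
```

Run:
```python
from h import *
s,im,m=snap("w4"); t=grab_frame("top"); cv2.imwrite("pics/top1.png",t); print(s["position"],s["tool_rot"])
print("tip",proj(m,[*s["position"][:2],s["position"][2]-.014]),"vialtop",proj(m,[.555,.1685,.110]))
cv2.imwrite("pics/c2.png",np.vstack([im[0:340], cv2.resize(t[180:260,300:500],(640,256))]))
```

```text
[0.55458592 0.1670589  0.18104853] [3.14106290e+00 5.93443828e-04 1.06720594e-01]
tip [316.77529807 249.4296019 ] vialtop [315.41410601 214.62758048]
```

View pics/c2.png

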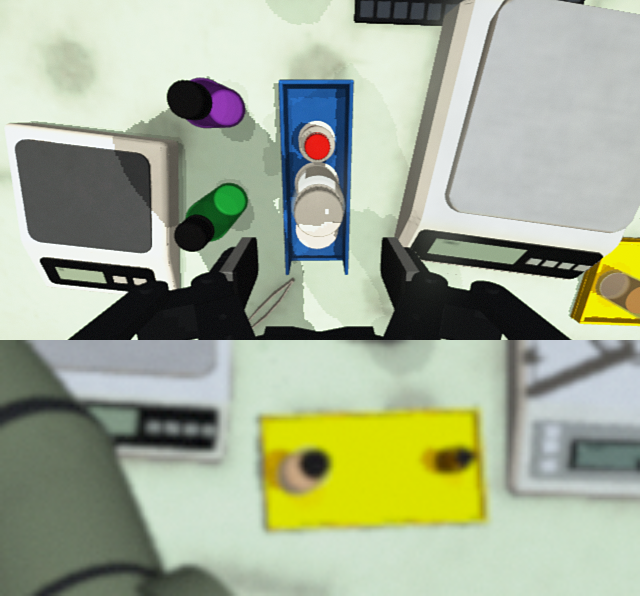

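The acid bottle stands in the tray, and the vial cap is at about (320,210), within 2 mm of the prediction. Now I'll descend and grip it.

Emit:
move_arm([
  [1, 0, -40, 0],
  [1, 0, -75, 0],
  [1, 0, -95, 0],
  [1, 0, -108, 0],
  [1, 0, -113, 0],
  [1, 0, -113, 0],
  [1, 0, -113, 0],
])

```text
clock: 11.78
position: [0.5563, 0.1683, 0.0691]
tool_rot: [-3.141, -0.001, 0.108]
force: [0.9, 0.6, 0.1]
grip_width: 0.064
finger_force: 0.0
```

Emit:
move_arm([
  [0, 0, 0, 0],
  [0, 0, 0, 0],
  [0, 0, 0, 0],
  [0, 0, 0, 0],
  [0, 0, 0, 0],
  [0, 0, 0, 0],
], gripper=0.3, newtons=20)

```text
clock: 12.52
position: [0.5563, 0.1684, 0.0689]
tool_rot: [-3.141, -0.001, 0.108]
force: [0.9, 1.1, 6.1]
grip_width: 0.0432
finger_force: 20.0
```

Emit:
move_arm([
  [0, 0, 5, 0],
  [0, 0, 20, 0],
  [0, 0, 50, 0],
  [0, 0, 90, 0],
  [0, 0, 130, 0],
  [0, 0, 130, 0],
], newtons=30)

```text
clock: 13.28
position: [0.5571, 0.1686, 0.2021]
tool_rot: [-3.141, -0.005, 0.108]
force: [0.2, -0.4, -1.7]
grip_width: 0.0429
finger_force: 30.5
```

Emit:
move_arm([
  [-10, -60, 0, 0],
  [-20, -120, 0, 0],
  [-30, -180, 0, 0],
  [-40, -240, 0, 0],
  [-50, -300, 0, 0],
  [-60, -350, 0, 0],
  [-68, -390, 0, -0.02],
  [-75, -420, 0, -0.04],
  [-78, -433, 0, -0.04],
  [-78, -433, 0, -0.04],
  [-78, -433, 0, -0.04],
  [-78, -433, 0, -0.04],
])

```text
clock: 14.78
position: [0.4783, -0.2637, 0.1983]
tool_rot: [-3.141, -0.0, 0.07]
force: [-0.3, 0.9, -0.4]
grip_width: 0.0431
finger_force: 30.6
```

Emit:
move_arm([
  [0, 0, 0, 0],
  [0, 0, -50, 0],
  [0, 0, -90, 0],
  [0, 0, -112, 0],
  [0, 0, -122, 0],
  [0, 0, -127, 0],
  [0, 0, -129, 0],
  [0, 0, -129, 0],
])

```text
clock: 15.78
position: [0.4781, -0.2651, 0.0698]
tool_rot: [3.141, -0.001, 0.068]
force: [-0.0, 0.2, 0.3]
grip_width: 0.0427
finger_force: 30.6
```

Emit:
move_arm([
  [0, 0, -1, 0],
  [0, 0, -1, 0],
])

```text
clock: 16.02
position: [0.4783, -0.2651, 0.069]
tool_rot: [3.141, -0.001, 0.068]
force: [0.0, 1.0, 7.3]
grip_width: 0.0428
finger_force: 31.4
```

Emit:
move_arm([
  [0, 0, 0, 0],
  [0, 0, 0, 0],
  [0, 0, 0, 0],
  [0, 0, 0, 0],
  [0, 0, 10, 0],
  [0, 0, 40, 0],
  [0, 0, 90, 0],
  [0, 0, 140, 0],
  [0, 0, 150, 0],
  [0, 0, 150, 0],
], gripper=0.7)

```text
clock: 17.27
position: [0.4779, -0.265, 0.219]
tool_rot: [3.141, -0.001, 0.068]
force: [-0.1, -0.1, -1.6]
grip_width: 0.0597
finger_force: 0.0
```

Emit:
move_arm([
  [0, 30, 0, 0.18],
  [15, 90, 0, 0.36],
  [30, 150, 0, 0.54],
  [50, 210, 0, 0.72],
  [70, 265, 0, 0.9],
  [90, 315, 0, 1.08],
  [105, 365, 0, 1.26],
  [120, 410, 0, 1.44],
  [121, 438, 0, 1.61],
  [121, 438, 0, 1.61],
  [121, 438, 0, 1.61],
  [121, 438, 0, 1.61],
], gripper=0.6)

```text
clock: 18.77
position: [0.5988, 0.1719, 0.2179]
tool_rot: [-3.141, 0.001, 1.675]
force: [0.9, 0.4, 1.3]
grip_width: 0.0516
finger_force: 0.0
```

Emit:
move_arm([
  [0, 0, -50, 0],
  [0, 0, -80, 0],
  [0, 0, -80, 0],
  [0, 0, -80, 0],
])

```text
clock: 19.27
position: [0.5994, 0.1731, 0.1397]
tool_rot: [3.14, -0.0, 1.677]
force: [-0.3, 0.1, -0.6]
grip_width: 0.0516
finger_force: 0.0
```

Run:
```python
from h import *
s,im,m=snap("w5"); print(s["position"],s["tool_rot"],s["qpos"],s["grip_width"])
p=s["position"]; print("tip",proj(m,[*p[:2],p[2]-.014]),"ind pred",proj(m,[.6,.173,.071]))
t=grab_frame("top"); sd=grab_frame("side"); cv2.imwrite("pics/top2.png",t); cv2.imwrite("pics/side2.png",sd)
cv2.imwrite("pics/c3.png",np.vstack([im, np.hstack([cv2.resize(t[180:260,340:500],(320,160)),cv2.resize(sd[130:210,340:500],(320,160))])]))
```

```text
[0.59940176 0.17312489 0.13965456] [ 3.14026180e+00 -2.86645608e-04  1.67701179e+00] [ 0.09281292  0.73989501 -0.72391075  1.66656592  0.57729819  0.95891963
 -0.73669343] 0.05164967457416703
tip [318.2013383  246.78554271] ind pred [319.05299031 214.6776566 ]
```

View pics/c3.png

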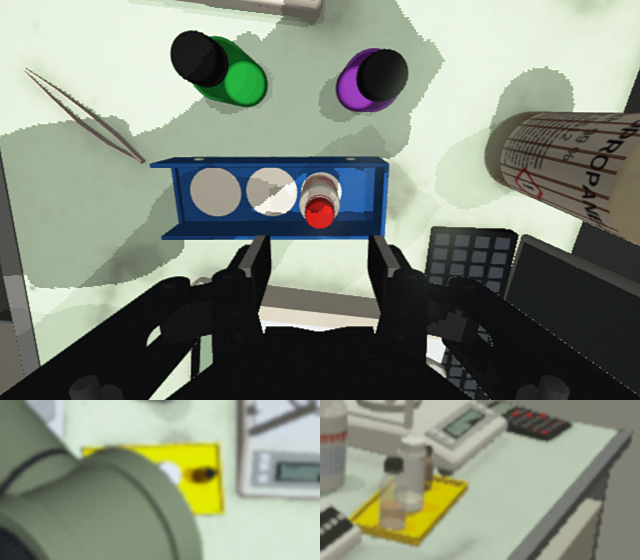

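Both bottles stand in the tray. The red cap is at (320,212), within 2 mm of the prediction and centred between the fingers. I'll lower the gripper around it carefully.

Emit:
move_arm([
  [0, 0, -30, 0],
  [0, 0, -55, 0],
  [0, 0, -70, 0],
  [0, 0, -80, 0],
  [0, 0, -80, 0],
])

```text
clock: 20.05
position: [0.5988, 0.1732, 0.0583]
tool_rot: [-3.141, -0.0, 1.678]
force: [-0.2, 0.4, -0.7]
grip_width: 0.0513
finger_force: 0.0
```

Emit:
move_arm([
  [0, 0, -8, 0],
  [0, 0, -16, 0],
  [0, 0, -23, 0],
  [0, 0, -28, 0],
  [0, 0, -28, 0],
])

```text
clock: 20.68
position: [0.5986, 0.1732, 0.0299]
tool_rot: [-3.141, 0.0, 1.678]
force: [-0.9, 0.7, 1.0]
grip_width: 0.0512
finger_force: 0.0
```

Emit:
move_arm([
  [0, 0, 0, 0],
  [0, 0, 0, 0],
  [0, 0, 0, 0],
  [0, 0, 0, 0],
  [0, 0, 0, 0],
  [0, 0, 0, 0],
], gripper=0.2, newtons=20)

```text
clock: 21.42
position: [0.599, 0.1733, 0.0306]
tool_rot: [3.141, -0.0, 1.678]
force: [-0.9, 0.5, 5.8]
grip_width: 0.0318
finger_force: 21.3
```

Emit:
move_arm([
  [0, 0, 5, 0],
  [0, 0, 20, 0],
  [0, 0, 60, 0],
  [0, 0, 110, 0],
  [0, 0, 130, 0],
  [-20, 40, 130, 0],
  [-45, 90, 130, 0],
  [-70, 140, 130, 0],
  [-78, 157, 130, 0],
  [-78, 157, 130, 0],
  [-78, 157, 130, 0],
], newtons=30)

```text
clock: 22.8
position: [0.5217, 0.3286, 0.1601]
tool_rot: [3.142, 0.001, 1.676]
force: [-0.5, 0.1, -0.5]
grip_width: 0.0316
finger_force: 29.9
```

Run:
```python
from h import *
s,im,m=snap("w6"); print(s["position"],s["tool_rot"],s["grip_width"],s["finger_force"])
print("pan pred",proj(m,[.5212,.3967,.036]))
```

```text
[0.52168458 0.3286434  0.16014995] [3.14155793e+00 9.94022083e-04 1.67616648e+00] 0.03160832311484388 29.927954730810598
pan pred [326.29214843 117.36845084]
```

View pics/w6.png

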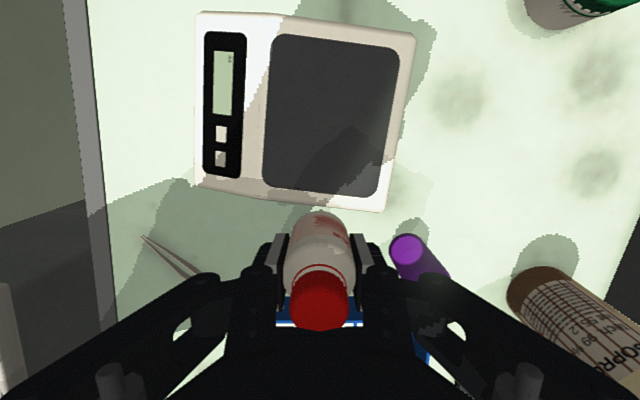

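The indicator is held upright. The dark plate has corners near (271,33), (401,48), (379,198) and (263,187).

Run:
```python
from h import *
s=monitor.observe(); m=wcam(s); im=cv2.imread("pics/w6.png"); g=cv2.cvtColor(im,cv2.COLOR_BGR2GRAY)
k=np.zeros_like(g); k[28:205,256:410]=(g[28:205,256:410]<95)*255; k=cv2.morphologyEx(k,cv2.MORPH_OPEN,np.ones((9,9)))
c=max(cv2.findContours(k,0,2)[0],key=cv2.contourArea).reshape(-1,2)
w=np.array([onplane(m,u,v,.036)[:2] for u,v in c],np.float32); r=cv2.minAreaRect(w); print(r, c.min(0),c.max(0))
M=cv2.moments(w.reshape(-1,1,2)); print(M["m10"]/M["m00"],M["m01"]/M["m00"])
P=np.array([onplane(m,u,v,.036)[:2] for u,v in((271,33),(401,48),(379,198),(263,187))]); print(P,P.mean(0))
```

```text
((0.5221672058105469, 0.3933427631855011), (0.12478642910718918, 0.10420594364404678), 89.02700805664062) [262  34] [398 196]
0.5217726140731734 0.39381257927645846
[[0.470914   0.45549951]
 [0.57456098 0.45566247]
 [0.57698745 0.33128224]
 [0.4712166  0.33052611]] [0.52341976 0.39324258]
```

Emit:
move_arm([
  [0, 40, 0, 0],
  [0, 65, 0, 0],
  [0, 65, 0, 0],
  [0, 65, -40, 0],
  [0, 65, -70, 0],
  [0, 65, -86, 0],
  [0, 65, -93, 0],
  [0, 65, -96, 0],
  [0, 65, -97, 0],
  [0, 65, -97, 0],
])

```text
clock: 24.1
position: [0.5211, 0.3953, 0.0639]
tool_rot: [3.141, -0.0, 1.678]
force: [-0.5, 0.1, -0.8]
grip_width: 0.0317
finger_force: 30.0
```

Emit:
move_arm([
  [0, 0, -1, 0],
  [0, -1, -1.5, 0],
  [0, -1, -1.5, 0],
])

```text
clock: 24.48
position: [0.5209, 0.3942, 0.0619]
tool_rot: [3.141, -0.0, 1.678]
force: [-0.6, 0.1, 0.3]
grip_width: 0.0321
finger_force: 30.1
```

Emit:
move_arm([
  [0, 0, -1, 0],
  [0, 0, -1, 0],
])

```text
clock: 24.72
position: [0.5209, 0.3944, 0.0617]
tool_rot: [3.141, -0.0, 1.678]
force: [-3.4, -2.7, 13.9]
grip_width: 0.0314
finger_force: 31.5
```

Contact with the plate is confirmed, so I'll release and retreat.

Emit:
move_arm([
  [0, 0, 1, 0],
  [0, 0, 1, 0],
  [0, 0, 1, 0],
  [0, 0, 1, 0],
  [0, 0, 10, 0],
  [0, 0, 40, 0],
  [0, 0, 90, 0],
  [0, 0, 140, 0],
  [0, 0, 150, 0],
  [0, 0, 150, 0],
], gripper=0.6)

```text
clock: 25.98
position: [0.521, 0.3941, 0.2114]
tool_rot: [3.141, -0.0, 1.678]
force: [-1.2, -0.1, -0.6]
grip_width: 0.0512
finger_force: 0.0
```

Run:
```python
from h import *
s,im,m=snap("w7"); print(s["position"],s["tool_rot"])
print("pan",proj(m,[.522,.394,.036]),"indbase",proj(m,[.5209,.3943,.036]),"top",proj(m,[.5209,.3943,.103]))
g=cv2.cvtColor(im,cv2.COLOR_BGR2HSV); k=cv2.inRange(g,(0,150,100),(8,255,255)); n,l,st,c=cv2.connectedComponentsWithStats(k); i=1+np.argmax(st[1:,4]); print(c[i],onplane(m,*c[i],.103))
```

```text
[0.52096523 0.39412543 0.21138567] [ 3.14058846e+00 -2.64882469e-04  1.67765169e+00]
pan [319.28589272 183.13996919] indbase [318.30419583 182.76447073] top [318.25691322 199.41756243]
[320.47457627 199.26150121] [0.52277331 0.39463935 0.103     ]
```

View pics/w7.png

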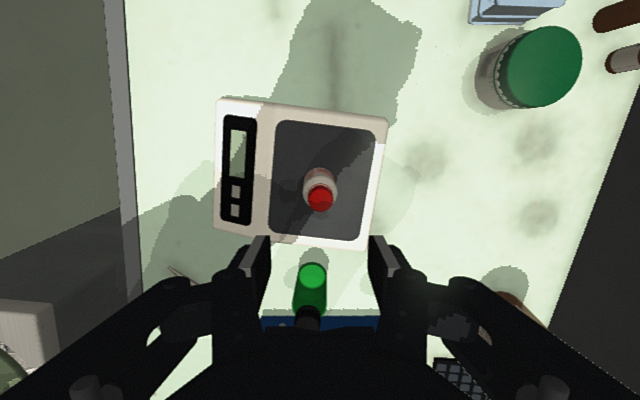

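The indicator stands upright at the plate's middle, with its cap at (320,199) as expected. Next I'll return the vial, starting by moving back over the tray.

Emit:
move_arm([
  [-4, -60, 10, -0.1],
  [-8, -120, 20, -0.28],
  [-12, -180, 20, -0.46],
  [-16, -240, 20, -0.64],
  [-20, -300, 20, -0.82],
  [-24, -360, 20, -1.0],
  [-28, -420, 20, -1.18],
  [-32, -480, 20, -1.36],
  [-36, -540, 20, -1.5],
  [-40, -600, 20, -1.61],
  [-43, -650, 20, -1.61],
  [-43, -659, 20, -1.61],
], gripper=0.72)

```text
clock: 27.52
position: [0.4763, -0.268, 0.2292]
tool_rot: [-3.141, 0.002, 0.063]
force: [-0.1, 0.8, -0.0]
grip_width: 0.0615
finger_force: 0.0
```

Emit:
move_arm([
  [0, 0, 0, 0],
  [0, 0, 0, 0],
  [0, 0, 0, 0],
])

```text
clock: 27.9
position: [0.4781, -0.2637, 0.2307]
tool_rot: [-3.141, 0.0, 0.069]
force: [0.6, -0.4, 0.5]
grip_width: 0.0617
finger_force: 0.0
```

Run:
```python
from h import *
s,im,m=snap("w8"); print(s["position"],s["tool_rot"],s["grip_width"])
print("vialtop",proj(m,[.4783,-.2651,.110]),"acidtop",proj(m,[.4741,-.195,.107]))
```

```text
[ 0.47810034 -0.26372349  0.23074782] [-3.14132292e+00  5.45204698e-05  6.94653089e-02] 0.061718691782624076
vialtop [319.26378279 197.52002403] acidtop [242.00053781 195.93836391]
```

View pics/w8.png

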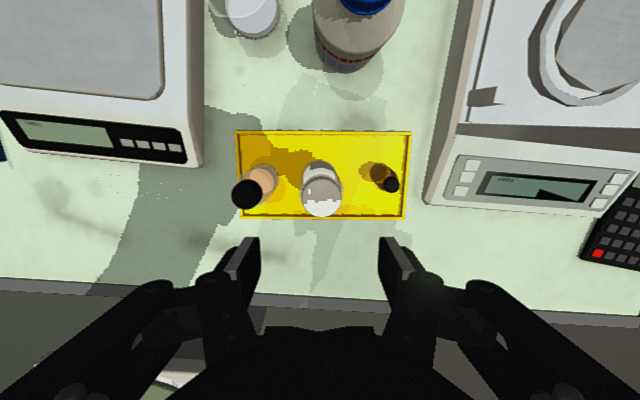

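The vial cap is at (321,197) and the acid cap at (246,193), both as placed.

Emit:
move_arm([
  [0, -1, -60, 0],
  [0, -1, -110, 0],
  [0, -1, -140, 0],
  [0, -1, -155, 0],
  [0, -1, -162, 0],
  [0, -1, -162, 0],
  [0, -1, -162, 0],
])

```text
clock: 28.82
position: [0.4783, -0.2661, 0.0698]
tool_rot: [3.141, -0.001, 0.068]
force: [-0.3, 0.2, 0.5]
grip_width: 0.0613
finger_force: 0.0
```

Emit:
move_arm([
  [0, 0, 0, 0],
  [0, 0, 0, 0],
  [0, 0, 0, 0],
  [0, 0, 0, 0],
  [0, 0, 0, 0],
  [0, 0, 0, 0],
], gripper=0.3, newtons=20)

```text
clock: 29.58
position: [0.4783, -0.2659, 0.0696]
tool_rot: [3.141, -0.001, 0.068]
force: [-0.6, 1.7, 8.7]
grip_width: 0.0431
finger_force: 19.2
```

Emit:
move_arm([
  [0, 0, 5, 0],
  [0, 0, 20, 0],
  [0, 0, 60, 0],
  [0, 0, 110, 0],
  [0, 0, 140, 0],
  [0, 0, 140, 0],
  [0, 0, 140, 0],
], newtons=30)

```text
clock: 30.45
position: [0.4775, -0.2659, 0.2089]
tool_rot: [3.142, 0.0, 0.068]
force: [-0.9, -0.6, -0.4]
grip_width: 0.043
finger_force: 30.5
```

Emit:
move_arm([
  [8, 50, 0, 0],
  [18, 110, 0, 0],
  [28, 170, 0, 0],
  [40, 230, 0, 0],
  [52, 290, 0, 0],
  [63, 350, 0, 0.02],
  [72, 400, 0, 0.04],
  [78, 425, 0, 0.04],
  [78, 434, 0, 0.04],
  [78, 434, 0, 0.04],
  [78, 434, 0, 0.04],
  [78, 434, 0, 0.04],
])

```text
clock: 31.95
position: [0.5559, 0.167, 0.2089]
tool_rot: [3.141, -0.0, 0.106]
force: [0.9, -0.7, -0.3]
grip_width: 0.0431
finger_force: 30.6
```

Emit:
move_arm([
  [0, 0, 0, 0],
  [0, 0, -50, 0],
  [0, 0, -80, 0],
  [0, 0, -80, 0],
  [0, 0, -80, 0],
])

```text
clock: 32.58
position: [0.5564, 0.1683, 0.13]
tool_rot: [-3.141, -0.001, 0.108]
force: [-0.0, 0.7, 0.3]
grip_width: 0.0433
finger_force: 30.6
```

Emit:
move_arm([
  [0, 0, -25, 0],
  [0, 0, -45, 0],
  [0, 0, -55, 0],
  [0, 0, -59, 0],
  [0, 0, -60, 0],
  [0, 0, -61, 0],
  [0, 0, -61, 0],
])

```text
clock: 33.45
position: [0.5565, 0.1692, 0.0693]
tool_rot: [-3.14, -0.002, 0.108]
force: [-3.0, 1.8, 11.3]
grip_width: 0.043
finger_force: 28.8
```

Emit:
move_arm([
  [0, 0, 0.5, 0],
  [0, 0, 0.5, 0],
  [0, 0, 0.5, 0],
  [0, 0, 0.5, 0],
  [0, 0, 10, 0],
  [0, 0, 40, 0],
  [0, 0, 90, 0],
  [0, 0, 140, 0],
  [0, 0, 150, 0],
  [0, 0, 150, 0],
], gripper=0.75)

```text
clock: 34.7
position: [0.556, 0.1681, 0.2184]
tool_rot: [-3.142, -0.001, 0.108]
force: [-1.3, -0.1, 0.7]
grip_width: 0.0641
finger_force: 0.0
```

Run:
```python
from h import *
s,im,m=snap("w9"); print(s["position"],s["tool_rot"],s["grip_width"])
cv2.imwrite("pics/c4.png",im)
print("vialtop",proj(m,[.5563,.1684,.110]),"tray grip tcp -> shift",np.array([.4741,-.195,.0617])-s["position"])
```

```text
[0.55595509 0.16805947 0.21838647] [-3.14154201e+00 -1.12705884e-03  1.07575688e-01] 0.06412002749708516
vialtop [317.2558832  201.08731965] tray grip tcp -> shift [-0.08185509 -0.36305947 -0.15668647]
```

View pics/c4.png

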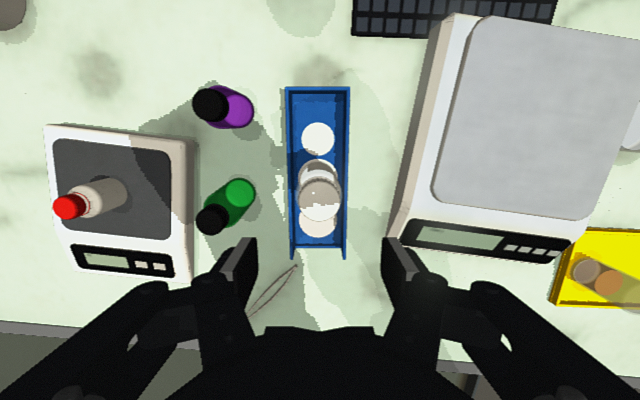

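The vial stands back in the rack, with its cap at (320,200) as predicted, and the indicator stands on the plate. Next is the acid bottle.

Emit:
move_arm([
  [-10, -60, 0, 0],
  [-20, -120, 0, 0],
  [-32, -180, 0, 0],
  [-45, -240, 0, 0],
  [-60, -300, 0, -0.02],
  [-75, -340, 0, -0.04],
  [-82, -363, 0, -0.04],
  [-82, -363, 0, -0.04],
  [-82, -363, 0, -0.04],
  [-82, -363, 0, -0.04],
])

```text
clock: 36.0
position: [0.474, -0.1939, 0.2174]
tool_rot: [-3.141, 0.0, 0.069]
force: [-0.8, -0.2, -0.4]
grip_width: 0.0638
finger_force: 0.0
```

Emit:
move_arm([
  [0, 0, -60, 0],
  [0, 0, -110, 0],
  [0, 0, -140, 0],
  [0, 0, -152, 0],
  [0, 0, -157, 0],
  [0, 0, -157, 0],
  [0, 0, -157, 0],
])

```text
clock: 36.88
position: [0.4743, -0.1951, 0.0617]
tool_rot: [3.141, -0.001, 0.068]
force: [-0.0, 0.1, 0.1]
grip_width: 0.0641
finger_force: 0.0
```

Emit:
move_arm([
  [0, 0, 0, 0],
  [0, 0, 0, 0],
  [0, 0, 0, 0],
  [0, 0, 0, 0],
  [0, 0, 0, 0],
  [0, 0, 0, 0],
], gripper=0.3, newtons=20)

```text
clock: 37.62
position: [0.4742, -0.195, 0.0614]
tool_rot: [3.141, -0.001, 0.068]
force: [-1.3, 0.7, 8.4]
grip_width: 0.0379
finger_force: 20.2
```

Emit:
move_arm([
  [0, 0, 5, 0],
  [0, 0, 20, 0],
  [0, 0, 60, 0],
  [0, 0, 110, 0],
  [0, 0, 140, 0],
  [0, 0, 140, 0],
  [0, 0, 140, 0],
], newtons=30)

```text
clock: 38.5
position: [0.4735, -0.1949, 0.2009]
tool_rot: [3.142, 0.0, 0.068]
force: [0.2, 0.4, -0.8]
grip_width: 0.0374
finger_force: 30.4
```

Emit:
move_arm([
  [4, 50, 0, 0],
  [10, 110, 0, 0],
  [15, 170, 0, 0],
  [20, 230, 0, 0],
  [25, 290, 0, 0.02],
  [30, 335, 0, 0.04],
  [33, 358, 0, 0.04],
  [33, 358, 0, 0.04],
  [33, 358, 0, 0.04],
  [33, 358, 0, 0.04],
])

```text
clock: 39.75
position: [0.5068, 0.162, 0.2005]
tool_rot: [3.141, 0.001, 0.106]
force: [0.0, 0.9, -0.7]
grip_width: 0.0372
finger_force: 30.5
```

Emit:
move_arm([
  [0, 0, 0, 0],
  [0, 0, -50, 0],
  [0, 0, -70, 0],
  [0, 0, -70, 0],
  [0, 0, -70, 0],
])

```text
clock: 40.38
position: [0.5073, 0.1632, 0.1317]
tool_rot: [-3.141, -0.001, 0.108]
force: [0.2, -0.8, -0.7]
grip_width: 0.0373
finger_force: 30.5
```

Emit:
move_arm([
  [0, 0, -30, 0],
  [0, 0, -52, 0],
  [0, 0, -62, 0],
  [0, 0, -67, 0],
  [0, 0, -69, 0],
  [0, 0, -70.5, 0],
  [0, 0, -70.5, 0],
])

```text
clock: 41.25
position: [0.5074, 0.1633, 0.0614]
tool_rot: [-3.142, -0.002, 0.108]
force: [-2.0, -0.8, 13.1]
grip_width: 0.0376
finger_force: 31.7
```

Emit:
move_arm([
  [0, 0, 0.5, 0],
  [0, 0, 0.5, 0],
  [0, 0, 0.5, 0],
  [0, 0, 0.5, 0],
  [0, 0, 10, 0],
  [0, 0, 40, 0],
  [0, 0, 90, 0],
  [0, 0, 140, 0],
  [0, 0, 190, 0],
  [0, 0, 190, 0],
], gripper=0.75)

```text
clock: 42.5
position: [0.508, 0.1637, 0.2544]
tool_rot: [-3.14, -0.006, 0.108]
force: [-0.5, -0.5, -1.6]
grip_width: 0.0644
finger_force: 0.0
```

Run:
```python
from h import *
s,im,m=snap("w10"); print(s["position"],s["force"])
sd=grab_frame("side"); t=grab_frame("top")
cv2.imwrite("pics/c5.png",np.vstack([im[0:300],np.hstack([cv2.resize(sd[120:340,160:460],(350,257)),cv2.resize(t[180:260,360:460],(290,257))])]))
```

```text
[0.5080473  0.16372337 0.25440513] [-0.53709258 -0.52137593 -1.63315243]
```

View pics/c5.png

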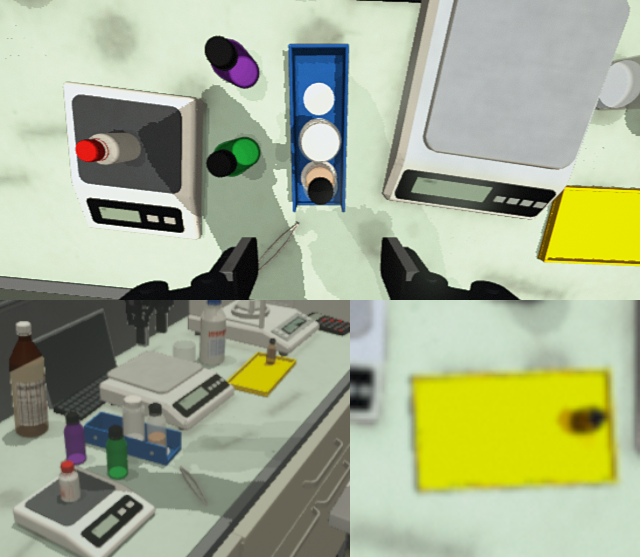

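Everything is upright: the vial and acid bottle are in the rack, the indicator is on the plate, and the dropper hasn't moved. I'm handing in the job.

```bash
python3 -c "
from workcell import bot
print(bot.job_done())"
```

```text
the job is handed in; nothing more can be done
None
```

The job is handed in at about 42 s of the 128 s allowed: the indicator stands in the middle of the compact balance's dark plate, the white vial and the acid bottle are back in their rack places, and the dropper is where it was; the hand-in gave no verdict.

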